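Open the snap-locked cover of a bench filter unit

ROBOT

A 6-joint arm with a two-finger parallel gripper is mounted at the origin on a cart in front of the work surface, level with it; the furniture and walls round the work are solid. World frame = base frame: x ahead of the robot, y to its left, z up, the work surface at z = 0. Lengths are in mm, angles in degrees, forces in N, time in s.
With the tool pointing down it reaches from about 400 to 925 mm from the base axis. Payload 12.5 kg.
Tool frame: the origin (TCP) lies at the very end of the fingers, on their centre line; the grasp point (between the pads) lies 19 mm behind it (arm.tcp_to_grasp is the distance from the TCP to the grasp point, in mm); z points along the fingers, y is the direction in which the jaws open and shut (so a half turn about z gives the same grasp; the last joint's range is limited). The gripper opens to 95 mm and grips with 3 to 60 N. Pads are 20 mm wide; open, the fingers measure 119 mm over their backs; the gripper's body (75 mm by 180 mm) begins 59 mm behind the grasp point.
Start: joints at [58.35, 28.126, 89.318, -0, 62.55, -6.05], TCP at [270.038, 563.672, 214.661] pointing down, gripper open.
Joint ranges: [-177.58, 177.58], [-47.91, 125.51], [2.72, 160], [-65.01, 245.01], [3.68, 167.84], [-153.87, 153.87]. Speed limits (degrees/s): [127.2, 127.2, 159.86, 180, 180, 180].

INTERFACE

Orientations are given as [roll, pitch, yaw] about the fixed x, y, z axes, in that order (R = Rz(yaw) Ry(pitch) Rx(roll)).
In Python, from bench import arm gives the robot as it stands.
- The arm moves only by the tool play_rows, never from a script. Its argument "targets" is a list of rows, each an object with "fingers": the gripper command: -1 is fully open, 1 is shut, values between are in proportion; "xyz": the shift along the tool's x, y, z normalised to -1 to 1, where 1 is 0.3 m, a list of three; "twist": the turn, a rotation vector about the tool's x, y, z normalised to -1 to 1, where 1 is 60 degrees, a list of three. A call has exactly 5 rows; each row is the pose to reach, as a shift and turn from the pose measured when the call began, along the tool's axes at that moment; what a row does not reach only later rows make up. A row lasts 1/10 s, in which the tool goes at most 50 mm and 8.59 degrees, less where a joint would pass 70% of its speed; a pose out of reach is approached as far as the arm can. A call with a number of a shift or a turn outside -1 to 1 is refused whole. A call with a gripper value outside its range is refused whole. The fingers move at their own pace and stop on an object; "grip_force" is the grip in N (left out, the last holds). Time passes only in rows, so rows that repeat a pose let the fingers close, or fill a call up. It gives the time, the measured TCP pose, the force and the opening at its end, in the units of the state.
- arm.get_state(): the state, without advancing time (a new reading comes with each control period).
- arm.snapshot(name): name is "scene" or "side" or "wrist"; returns the picture (384x512x3 uint8, red, green, blue); there is no depth.
- arm.calibration(name): a dict with "vfov" (degrees; the focal length in pixels is half the picture's height over the tangent of half this angle, whatever the lens; pixels are square), "cx", "cy" (the principal point, pixels), "distortion" ([k1, k2, p1, p2, k3] as OpenCV has them; the pictures are not rectified), "R" (3x3) and "t" (3): a world point X has camera coordinates R X + t. Camera axes: x right, y down, z forward; pixel columns grow to the right and rows downward; lengths in mm; the calibration is good to about 2 mm. A picture is of the moment at which its call begins: read the wrist's pose just before it. calibration takes no time and is no camera call; for the wrist camera it gives the pose at the moment of the call.
- arm.close_job(): hands the job in, once; it reports no verdict.
The state is a dict: "time": time; "joint_pos": joint angles; "qvel": joint speeds; "joint_efforts": joint torques, N m; "tcp_pos": TCP position; "tool_rot": TCP orientation; "contact_force": force on the tool from outside, world axes, zero at the start; "torque": the same for the moment, N m; "opening": opening from 0.0 (shut) to 1.0 (fully open).
Only numpy, scipy, OpenCV 4.12 (cv2) and the standard library are available. Lean on these libraries where they do the work, as an engineer would, in place of code of your own. Each camera call takes 0.05 s, during which the arm holds its last target.

TASK

Open the filter unit for a filter change: press the orange snap tab all the way in (down), then push the released blue cover along its guides, off its seat towards the end stop, until the filter opening is fully uncovered. Only press and push: do not lift, carry or tip the cover, which must end lying flat between the guides with the tab still pressed in. Leave the eyepiece, the dropper bottle and the cover-glass box beside the unit standing where they are.

Things in the scene. Friction and masses are not known exactly. Their poses are not given: they have to be found in the camera images.
- filter_unit: white filter unit, 220 x 104 mm, fixed to the bench. Origin: under its centre, on the bench. Its +x points along the long side, the way the cover slides open; z up. The cover's seat is two smooth rails with tops at z = 34 mm; beside them run grey guides (tops 42 mm high, 89 mm apart inside). At x = +103 mm a grey end stop 43 mm high stops the cover. The landing (x = +4 to +103 mm) is empty at the start. At the -x end sits the orange tab, its centre at x = -88 mm, y = 0.
- snap_tab_top (a point): centre of the top face of the orange snap tab, 26 mm (along the unit's x) x 36 mm; 48 mm above the bench when up, 38 mm when fully pressed; moves with the tab. The unit round the tab is 32 to 34 mm high.
- snap_tab (a joint): travel of the snap tab, straight down: 0 = up (locked), 0.010 m = fully pressed. It moves against about 4 N of friction and stays where it is left (no spring). Its catch stands up through a window in the cover and blocks it; the cover is free once the tab is more than 7 mm down.
- cover: blue loose cover plate, 84 x 84 x 6 mm, 0.1 to 0.2 kg, lying in the guides. Origin: centre of its underside; axes as those of the unit while it lies in the guides. Closed at x = -24 mm of the unit (z = 34 mm), against the end stop at x = +61 mm: it slides 85 mm, against 0.5 to 1.5 N.
- cover_rib (a point): centre of the exposed part of the push rib that stands across the cover: 8 mm thick (along x), 56 mm wide, top 22 mm above the cover's underside (16 mm above its upper face); this point is 14 mm above the underside and 14 mm to +x of the cover's origin. Behind it (-x side) 52 mm of the plate extends, flat apart from the catch's window.
- filter_opening (a point): centre of the opening (48 mm along x, 64 mm wide) over the white pleated filter, at the level of the seat; fixed in the unit at x = -20 mm. The closed cover hides it.
- eyepiece: spare eyepiece, black and white, 35 mm across, 50 mm high, standing loose about 100 mm from the unit's axis on its +y side. Origin: centre of its underside.
- oil_bottle: small dropper bottle with black dropper cap, 26 mm across, 74 mm high, standing loose about 100 mm from the unit's axis on its +y side. Origin: centre of its underside.
- cover_box: small white box with green lid, 32 x 34 x 18 mm, loose, about 90 mm from the unit's axis on its -y side. Origin: centre of its underside.
Mind the look-alikes: they are no part of the job. What is meant by the cover is not yellow, and is the larger of those in its own colour.

How it is judged (in metres and radians):
On the way, in this order (a step that is already met when the one before it is completed fails the run):
1. the snap tab is pressed in, releasing the cover, which still lies on its seat (value of joint snap_tab above 0.0075 m and x of cover in the frame of filter_unit below -0.01 m), for 0.1 s.
2. the cover has been pushed off its seat and the filter opening is uncovered (x of cover in the frame of filter_unit above 0.046 m and z of cover in the frame of filter_unit between 0.03 and 0.038 m and angle between cover's own z axis and vertical below 0.08 rad), for 0.2 s.
At the end, for the whole second after the job is handed in: The cover lies still and flat (within 0.08 rad, within 4 mm of seat height) between the guides, its centre more than 46 mm to the unit's +x side (70 mm or more from its closed place; the end stop is at 85 mm), the tab still pressed in by more than 7.5 mm (all of step 2 and y of cover in the frame of filter_unit between -0.008 and 0.008 m and linear speed of cover below 0.01 m/s and value of joint snap_tab above 0.0075 m); the robot touches nothing.
It fails at once if the cover is lifted more than 10 mm off the seat or tipped by more than 0.25 rad (z of cover in the frame of filter_unit above 0.044 m or angle between cover's own z axis and vertical above 0.25 rad).
It fails at once if the spare microscope eyepiece is moved more than 20 mm or tipped (distance of eyepiece from where it was at the start of the episode above 0.02 m or angle between eyepiece's own z axis and vertical above 0.3 rad).
It fails at once if the dropper bottle is moved more than 20 mm or tipped (distance of oil_bottle from where it was at the start of the episode above 0.02 m or angle between oil_bottle's own z axis and vertical above 0.3 rad).
It fails at once if the cover-glass box is moved more than 20 mm or tipped (distance of cover_box from where it was at the start of the episode above 0.02 m or angle between cover_box's own z axis and vertical above 0.3 rad).
It also fails if it takes over 32 s, if anything falls off the work surface, if the arm or the gripper's body presses on something with over 40 N, if the wrist force passes 120 N, or if a joint passes its speed limit or range.

## Working session

There is one attempt and no reset: what is moved stays moved. The work goes in short steps, Python scripts to look and compute and a tool call to move; the robot and the scene stay as the last step left them, time stands still between calls to the robot, and variables do not carry over. Pictures are saved under pics/ and viewed, and the job is handed in when it is done.

Besides the shell and the picture viewer there is one more tool, called after "Emit:" as name(argument=value, ...) on one line, values as JSON. play_rows: Moves the arm, as the interface text tells. Its arguments: {"type":"object","properties":{"targets":{"type":"array","items":{"type":"object","properties":{"fingers":{"type":"number"},"xyz":{"type":"array","items":{"type":"number"}},"twist":{"type":"array","items":{"type":"number"}}}}},"grip_force":{"type":"number"}},"required":["targets"]}

```bash
mkdir -p pics; ls; python3 - <<'E'
from bench import arm
import cv2
s=arm.get_state();print(s['time'],s['tcp_pos'],s['tool_rot'],s['contact_force'],s['opening'])
for n in("scene","side","wrist"):
    c=arm.calibration(n);print(n,c)
    im=arm.snapshot(n);cv2.imwrite(f"pics/{n}0.png",im[:,:,::-1])
E
```

```text
pics
0.0 [269.89556195 563.43415957 214.05104646] [-1.79934320e+02 -5.70753715e-03  1.54400655e+02] [ 0.78929095  0.39536497 -0.38824573] 1.001652658170943
scene {'vfov': 49.7867527872646, 'cx': 258.0818308698088, 'cy': 185.54687472221033, 'distortion': array([0.0250209, 0.       , 0.       , 0.       , 0.       ]), 'R': array([[ 0.85881496, -0.51215397, -0.01162635],
       [-0.3177959 , -0.51482721, -0.79621524],
       [ 0.40179924,  0.68749636, -0.60490175]]), 't': array([-319.90490129,  300.00997011,  524.91873568])}
side {'vfov': 48.82531101026535, 'cx': 256.41756394983383, 'cy': 198.68386610152, 'distortion': array([0.02410558, 0.        , 0.        , 0.        , 0.        ]), 'R': array([[ 0.93006908, -0.36737724, -0.00233926],
       [-0.16400043, -0.40947649, -0.89745911],
       [ 0.32874818,  0.83508261, -0.44109145]]), 't': array([-398.30912573,  246.9304239 ,  542.05463702])}
wrist {'vfov': 69.91560590780351, 'cx': 258.6997333909333, 'cy': 185.31982800057042, 'distortion': array([-0.02373872,  0.        ,  0.        ,  0.        ,  0.        ]), 'R': array([[ 0.43202882,  0.90185884, -0.00131325],
       [ 0.87292195, -0.41780002,  0.25189366],
       [ 0.22662385, -0.10997169, -0.96775403]]), 't': array([-624.41951408,  -28.89259761,  390.35405206])}
```

View pics/scene0.png

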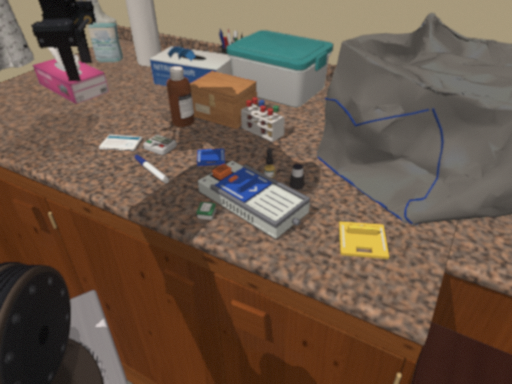

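View pics/side0.png

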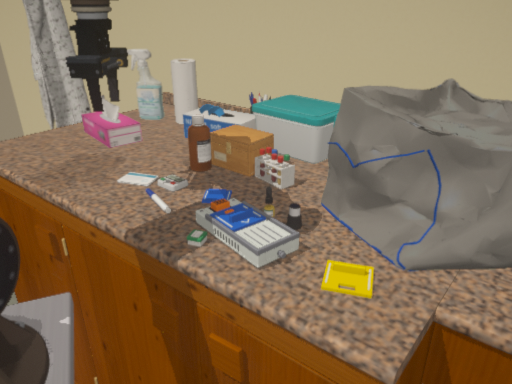

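View pics/wrist0.png

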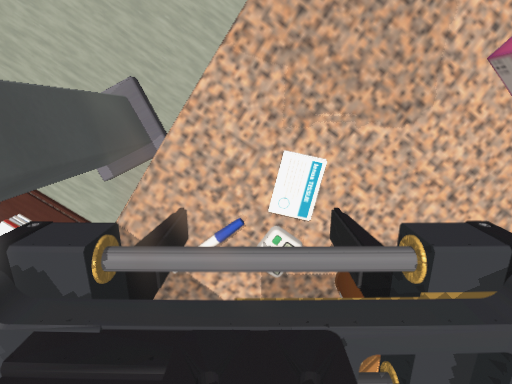

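The unit is at about (255,197) in the scene view, with its orange tab at (221,172) and blue cover at (245,184). The small blue look-alike is at (211,157) and the yellow one at (363,240). Next I'll zoom in and measure.

```bash
cat > h.py <<'E'
import numpy as np, cv2
def K(c,h=384):
    f=h/2/np.tan(np.radians(c['vfov'])/2); return np.array([[f,0,c['cx']],[0,f,c['cy']],[0,0,1]])
def ray(c,uv):
    p=cv2.undistortPoints(np.array([[uv]],float),K(c),c['distortion'])[0,0]
    R=np.array(c['R']);t=np.array(c['t'])
    return -R.T@t, R.T@np.array([p[0],p[1],1])
def onz(c,uv,z):
    o,d=ray(c,uv); return o+d*(z-o[2])/d[2]
def proj(c,X):
    r,_=cv2.Rodrigues(np.array(c['R'])); return cv2.projectPoints(np.array(X,float).reshape(-1,1,3),r,np.array(c['t']),K(c),c['distortion'])[0][:,0]
def tri(c1,u1,c2,u2):
    o1,d1=ray(c1,u1);o2,d2=ray(c2,u2)
    A=np.stack([d1,-d2],1);s=np.linalg.lstsq(A,o2-o1,rcond=None)[0]
    a,b=o1+s[0]*d1,o2+s[1]*d2; return (a+b)/2,np.linalg.norm(a-b)
E
python3 - <<'E'
from h import *
from bench import arm
for n,(x0,y0) in(("scene",(180,140)),("side",(175,175))):
    im=cv2.imread(f"pics/{n}0.png");c=arm.calibration(n)
    hsv=cv2.cvtColor(im,cv2.COLOR_BGR2HSV)
    for nm,lo,hi in(("or",(3,190,120),(12,255,255)),("blue",(105,150,80),(125,255,255)),("green",(60,80,40),(90,255,255))):
        m=cv2.inRange(hsv,np.array(lo),np.array(hi)); m2=np.zeros_like(m); m2[y0:y0+110,x0:x0+140]=m[y0:y0+110,x0:x0+140]
        k,l,st,ce=cv2.connectedComponentsWithStats(m2)
        for i in range(1,k):
            if st[i,4]>8: print(n,nm,st[i],ce[i].round(1),onz(c,ce[i],40).round(1))
    cv2.imwrite(f"pics/{n}0z.png",cv2.resize(im[y0:y0+110,x0:x0+140],None,fx=5.5,fy=5.4,interpolation=cv2.INTER_CUBIC))
E
```

```text
scene blue [198 150  25  15 261] [210.2 156.4] [463.4 363.   40. ]
scene blue [217 169  53  32 632] [244.6 184.3] [478.3 230.6  40. ]
scene green [197 204  18  11  54] [206.7 211.1] [375.7 194.8  40. ]
side or [211 204   5   6  13] [212.7 206.6] [443.3 295.8  40. ]
side blue [203 189  25  14 201] [215.3 194.7] [465.6 350.9  40. ]
side blue [211 204  54  27 566] [238.9 217. ] [480.5 230.4  40. ]
side green [187 232  20  10  78] [197.2 237.1] [380.3 184.7  40. ]
```

View pics/scene0z.png

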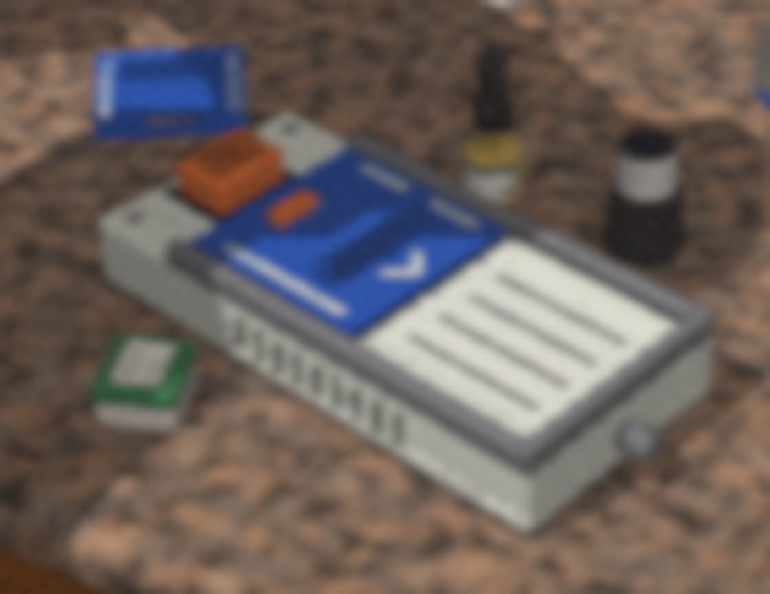

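View pics/side0z.png

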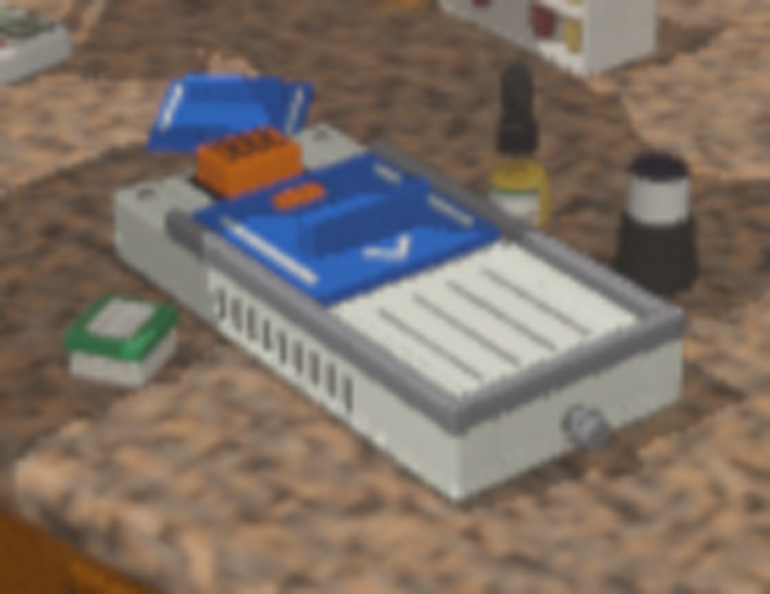

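```bash
python3 - <<'E'
from h import *
from bench import arm
cs=arm.calibration("scene");cd=arm.calibration("side")
S=lambda x,y:(180+(x+.5)/5.5-.5,140+(y+.5)/5.4-.5)
D=lambda x,y:(175+(x+.5)/5.5-.5,175+(y+.5)/5.4-.5)
P={"tabtop":((231,160),(247,147),48),"stop+y":((712,320),(683,318),43),"stop-y":((530,470),(458,432),43),"bot-y":((532,530),(458,500),0),
"end-y":((101,226),(115,193),33),"end+y":((290,112),(325,125),33),
"cov_A":((200,244),(192,214),40),"cov_B":((355,332),(325,303),40),"cov_C":((505,236),(503,238),40),"cov_D":((352,150),(372,155),40),
"eye":((648,143),(660,165),50),"oil":((491,50),(517,68),74),"box":((147,360),(122,320),18)}
for k,(a,b,z) in P.items():
    print(k,onz(cs,S(*a),z).round(1)[:2],onz(cd,D(*b),z).round(1)[:2],[x.round(1) for x in tri(cs,S(*a),cd,D(*b))])
E
```

```text
tabtop [457.7 293.5] [459.4 297.2] [array([456.7, 289.8,  51.3]), np.float64(1.7)]
stop+y [560.3 120. ] [563.1 120.8] [array([563.1, 122.4,  41.3]), np.float64(2.2)]
stop-y [462.5  87.2] [463.8  82.8] [array([468.9,  96.3,  33. ]), np.float64(0.8)]
bot-y [472.   99.6] [472.2 104. ] [array([467.3,  92.1,   8.9]), np.float64(0.5)]
end-y [403.8 299.3] [407.3 306. ] [array([403. , 293.2,  38.8]), np.float64(3.6)]
end+y [503.  331.9] [504.1 334.1] [array([502.2, 329.3,  35.1]), np.float64(1.0)]
cov_A [427.3 260.2] [427.3 264.8] [array([423.8, 251.5,  47.2]), np.float64(0.4)]
cov_B [450.9 183.7] [452.5 181.7] [array([454.7, 190. ,  34.5]), np.float64(1.2)]
cov_C [527.  204.6] [529.8 203. ] [array([532.8, 212.3,  33.8]), np.float64(2.2)]
cov_D [506.4 285.1] [508.2 287.1] [array([506.7, 284.6,  40.8]), np.float64(1.5)]
eye [599.8 216. ] [602.1 218.7] [array([599.1, 214.2,  52. ]), np.float64(1.7)]
oil [564.2 274.2] [566.  275.6] [array([565.1, 274.8,  74. ]), np.float64(1.3)]
box [390.7 233. ] [390.5 233.2] [array([390.4, 232.3,  18.6]), np.float64(0.1)]
```

Emit:
play_rows(targets=[{"fingers":1,"xyz":[-0.16,-0.09,0],"twist":[0,0,0.14]},{"fingers":1,"xyz":[-0.32,-0.18,0],"twist":[0,0,0.28]},{"fingers":1,"xyz":[-0.48,-0.27,0],"twist":[0,0,0.42]},{"fingers":1,"xyz":[-0.64,-0.36,0],"twist":[0,0,0.56]},{"fingers":1,"xyz":[-0.75,-0.42,0],"twist":[0,0,0.7]}], grip_force=20)

```text
time: 0.65
tcp_pos: [414.5, 357.4, 214.3]
tool_rot: [-180.0, 0.0, 112.1]
contact_force: [1.1, 0.9, 0.0]
opening: 0.636
```

Emit:
play_rows(targets=[{"fingers":1,"xyz":[-0.12,0.03,0.1],"twist":[0,0,0.06]},{"fingers":1,"xyz":[-0.247,0.058,0.2],"twist":[0,0,0.11]},{"fingers":1,"xyz":[-0.247,0.058,0.3],"twist":[0,0,0.11]},{"fingers":1,"xyz":[-0.247,0.058,0.347],"twist":[0,0,0.11]},{"fingers":1,"xyz":[-0.247,0.058,0.347],"twist":[0,0,0.11]}])

```text
time: 1.15
tcp_pos: [457.7, 294.4, 108.2]
tool_rot: [-179.7, 0.1, 105.4]
contact_force: [0.1, 0.2, 0.7]
opening: 0.22
```

```bash
python3 - <<'E'
from h import *
from bench import arm
s=arm.get_state();print(s['time'],s['tcp_pos'],s['tool_rot'],s['contact_force'],s['opening'])
np.save('cw.npy',arm.calibration("wrist"),allow_pickle=True)
im=arm.snapshot("wrist")[:,:,::-1];cv2.imwrite("pics/w1.png",im)
ims=arm.snapshot("side")[:,:,::-1];cv2.imwrite("pics/s1.png",cv2.resize(ims[110:290,150:350],None,fx=3.3,fy=3.3,interpolation=cv2.INTER_CUBIC))
E
```

```text
1.15 [457.7012744  294.39841622 108.2282291 ] [-1.79736633e+02  7.49013586e-02  1.05428359e+02] [0.06586447 0.23804178 0.73562248] 0.2197868342325911
```

View pics/w1.png

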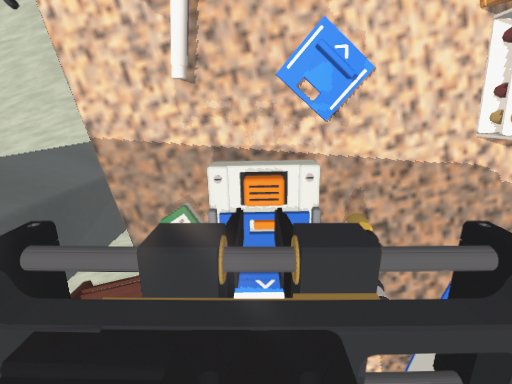

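View pics/s1.png

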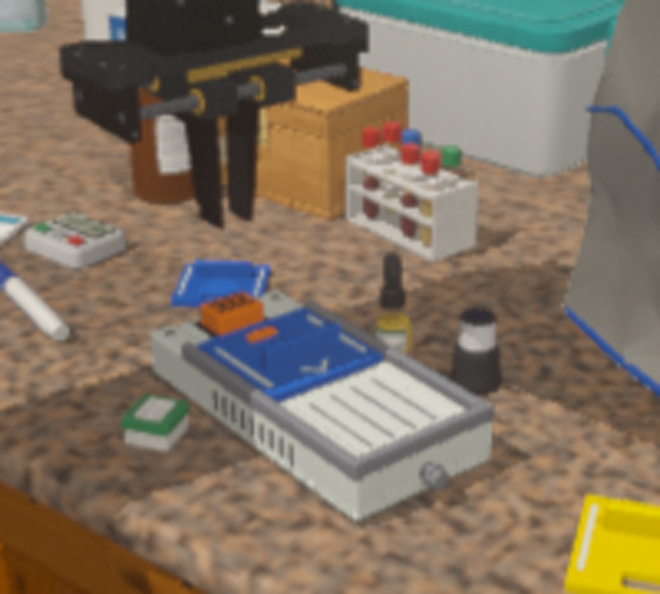

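The wrist view shows the tab top at about (264,190) and the unit's -x end between (208,163) and (319,161), with the fingers above it. I'll measure from this view.

```bash
python3 - <<'E'
from h import *
c=np.load('cw.npy',allow_pickle=True).item()
im=cv2.imread('pics/w1.png');hsv=cv2.cvtColor(im,cv2.COLOR_BGR2HSV)
m=cv2.inRange(hsv,(5,170,120),(18,255,255));m[:165]=0;m[215:]=0;m[:,:235]=0;m[:,295:]=0
k,l,st,ce=cv2.connectedComponentsWithStats(m)
i=1+st[1:,4].argmax();print(st[i],ce[i])
x,y,w,h,_=st[i]
for u in((x,y),(x+w,y),(x,y+h),(x+w,y+h),(x+w/2,y+h/2)):print(u,onz(c,u,48).round(1))
for u in((208,163),(319,161)):print(u,onz(c,u,33).round(1))
cv2.imwrite('pics/w1z.png',cv2.resize(im[150:220,195:335],None,fx=5.5,fy=5.5,interpolation=cv2.INTER_CUBIC))
E
```

```text
[ 243  175   41   31 1027] [263.46348588 189.3466407 ]
(np.int32(243), np.int32(175)) [439.4 309.5  48. ]
(np.int32(284), np.int32(175)) [473.4 319.   48. ]
(np.int32(243), np.int32(206)) [446.5 282.4  48. ]
(np.int32(284), np.int32(206)) [481.5 292.1  48. ]
(np.float64(263.5), np.float64(190.5)) [460.1 300.9  48. ]
(208, 163) [406.  308.4  33. ]
(319, 161) [502.2 336.9  33. ]
```

View pics/w1z.png

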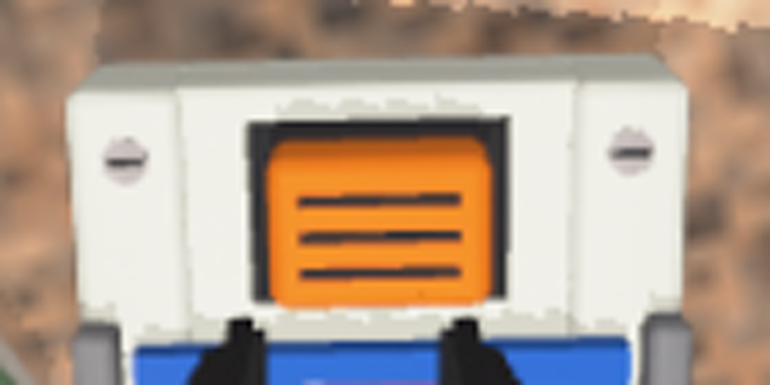

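Emit:
play_rows(targets=[{"fingers":1,"xyz":[0.006,0.01,0.0],"twist":[0,0,0]},{"fingers":1,"xyz":[0.006,0.01,0.05],"twist":[0,0,0]},{"fingers":1,"xyz":[0.006,0.01,0.1],"twist":[0,0,0]},{"fingers":1,"xyz":[0.006,0.01,0.15],"twist":[0,0,0]},{"fingers":1,"xyz":[0.006,0.01,0.18],"twist":[0,0,0]}])

```text
time: 1.75
tcp_pos: [461.1, 298.4, 56.5]
tool_rot: [180.0, 0.0, 105.5]
contact_force: [0.1, -0.2, 0.6]
opening: 0.002
```

```bash
python3 - <<'E'
from h import *
from bench import arm
s=arm.get_state();print(s['time'],s['tcp_pos'],s['tool_rot'],s['contact_force'],s['opening'])
for n,(x,y) in(("scene",(180,120)),("side",(175,150))):
    im=arm.snapshot(n)[:,:,::-1];cv2.imwrite(f"pics/{n}2.png",cv2.resize(im[y:y+110,x:x+130],None,fx=5,fy=5,interpolation=cv2.INTER_CUBIC))
E
```

```text
1.75 [461.08166673 298.35520684  56.51329573] [1.79995567e+02 2.48908475e-02 1.05513546e+02] [ 0.10300204 -0.2041151   0.58975458] 0.0017627422616447697
```

View pics/scene2.png

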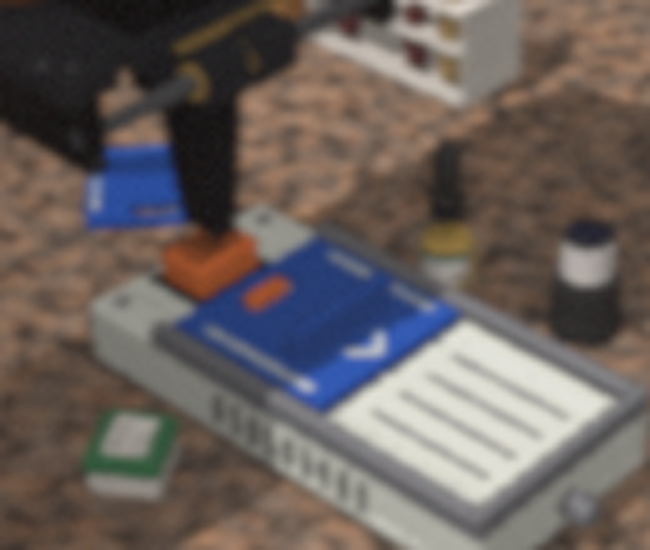

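View pics/side2.png

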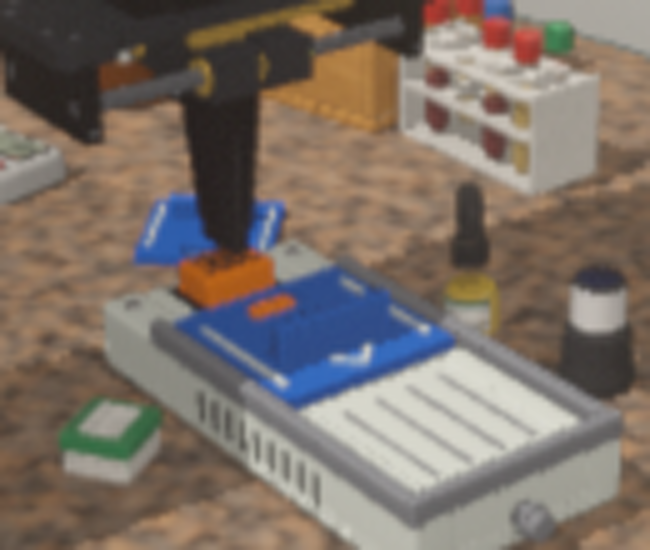

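The closed fingertips are over the tab in both views, just above (208,237) in the scene crop and (235,250) in the side crop. Now I'll press it slowly.

Emit:
play_rows(targets=[{"fingers":1,"xyz":[-0.006,0,0.01],"twist":[0,0,0]},{"fingers":1,"xyz":[-0.006,0,0.02],"twist":[0,0,0]},{"fingers":1,"xyz":[-0.006,0,0.03],"twist":[0,0,0]},{"fingers":1,"xyz":[-0.006,0,0.04],"twist":[0,0,0]},{"fingers":1,"xyz":[-0.006,0,0.04],"twist":[0,0,0]}])

```text
time: 2.35
tcp_pos: [461.4, 296.3, 44.1]
tool_rot: [-179.9, 0.0, 105.5]
contact_force: [0.3, -0.1, -0.9]
opening: 0.005
```

Emit:
play_rows(targets=[{"fingers":1,"xyz":[0,0,0.005],"twist":[0,0,0]},{"fingers":1,"xyz":[0,0,0.01],"twist":[0,0,0]},{"fingers":1,"xyz":[0,0,0.015],"twist":[0,0,0]},{"fingers":1,"xyz":[0,0,0.018],"twist":[0,0,0]},{"fingers":1,"xyz":[0,0,0.018],"twist":[0,0,0]}])

```text
time: 2.85
tcp_pos: [461.3, 296.3, 38.5]
tool_rot: [-179.9, 0.0, 105.5]
contact_force: [-0.1, -0.2, 0.5]
opening: 0.001
```

```bash
python3 - <<'E'
from h import *
from bench import arm
for n,(x,y) in(("scene",(180,120)),("side",(175,150))):
    im=arm.snapshot(n)[:,:,::-1];cv2.imwrite(f"pics/{n}3.png",cv2.resize(im[y:y+110,x:x+130],None,fx=5,fy=5,interpolation=cv2.INTER_CUBIC))
s=arm.get_state();print(s['time'],s['tcp_pos'],s['tool_rot'],s['contact_force'],s['opening'])
E
```

```text
2.95 [461.2901235  296.32514691  38.52355562] [-1.79921736e+02  4.00846056e-02  1.05499472e+02] [0.80344321 0.14051118 0.07666543] 0.0065383606456751705
```

View pics/scene3.png

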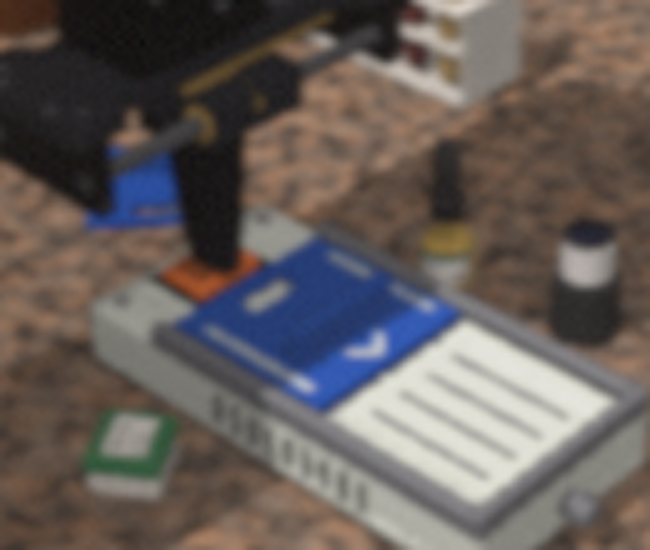

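View pics/side3.png

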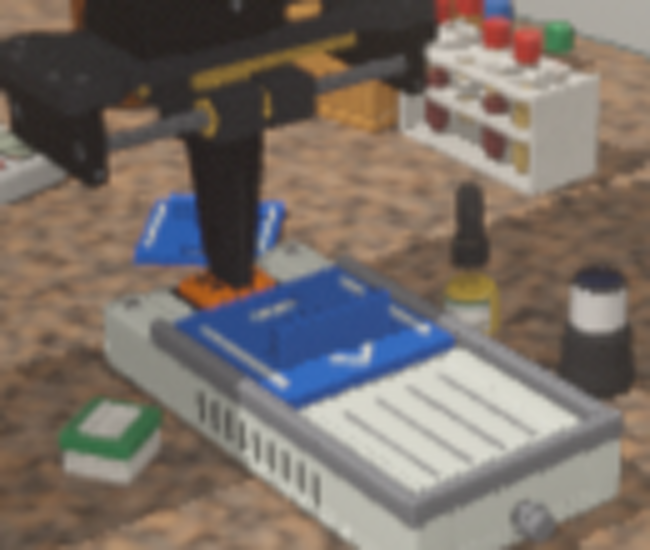

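The tab is clearly down and the window no longer shows orange (265,297 in the scene crop). I'll press about 2 mm further to find the stop.

Emit:
play_rows(targets=[{"fingers":1,"xyz":[0,0,0.002],"twist":[0,0,0]},{"fingers":1,"xyz":[0,0,0.004],"twist":[0,0,0]},{"fingers":1,"xyz":[0,0,0.006],"twist":[0,0,0]},{"fingers":1,"xyz":[0,0,0.006],"twist":[0,0,0]},{"fingers":1,"xyz":[0,0,0.006],"twist":[0,0,0]}])

```text
time: 3.45
tcp_pos: [461.4, 296.4, 38.1]
tool_rot: [-180.0, 0.0, 105.5]
contact_force: [-4.0, -3.0, 20.7]
opening: 0.007
```

Bottomed out: 20.7 N at z = 38.1, which matches the given 38 mm. Next I'll lift and cross to behind the rib.

Emit:
play_rows(targets=[{"fingers":1,"xyz":[0,0,-0.06],"twist":[0,0,0]},{"fingers":1,"xyz":[0,0,-0.107],"twist":[0,0,0]},{"fingers":1,"xyz":[-0.08,0,-0.107],"twist":[0,0,0]},{"fingers":1,"xyz":[-0.157,-0.003,-0.107],"twist":[0,0,0]},{"fingers":1,"xyz":[-0.157,-0.003,-0.107],"twist":[0,0,0]}])

```text
time: 3.95
tcp_pos: [473.5, 249.1, 70.2]
tool_rot: [-180.0, 0.0, 105.4]
contact_force: [-0.3, 1.5, -0.0]
opening: 0.005
```

```bash
python3 - <<'E'
from h import *
from bench import arm
s=arm.get_state();print(s['time'],s['tcp_pos'],s['tool_rot'],s['contact_force'],s['opening'])
cw=arm.calibration("wrist")
im=arm.snapshot("wrist")[:,:,::-1];cv2.imwrite("pics/w4.png",im)
for n,(x,y) in(("scene",(180,120)),("side",(175,150))):
    im=arm.snapshot(n)[:,:,::-1];cv2.imwrite(f"pics/{n}4.png",cv2.resize(im[y:y+110,x:x+130],None,fx=5,fy=5,interpolation=cv2.INTER_CUBIC))
E
```

```text
3.95 [473.46258908 249.08003353  70.22755514] [-1.79961658e+02  4.32047415e-02  1.05399458e+02] [-0.31933668  1.45700781 -0.00170555] 0.005311955479968066
```

View pics/w4.png

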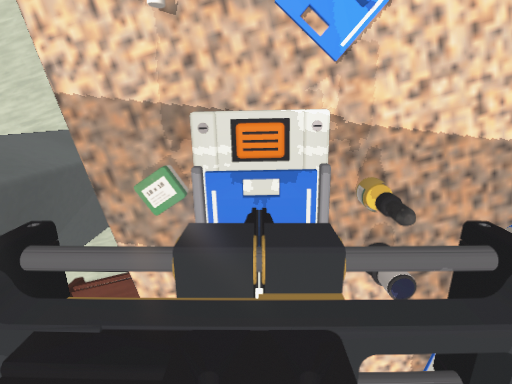

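View pics/side4.png

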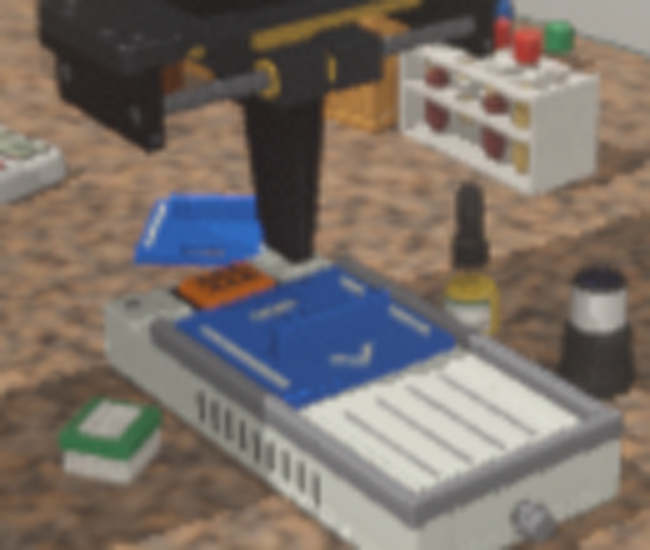

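View pics/scene4.png

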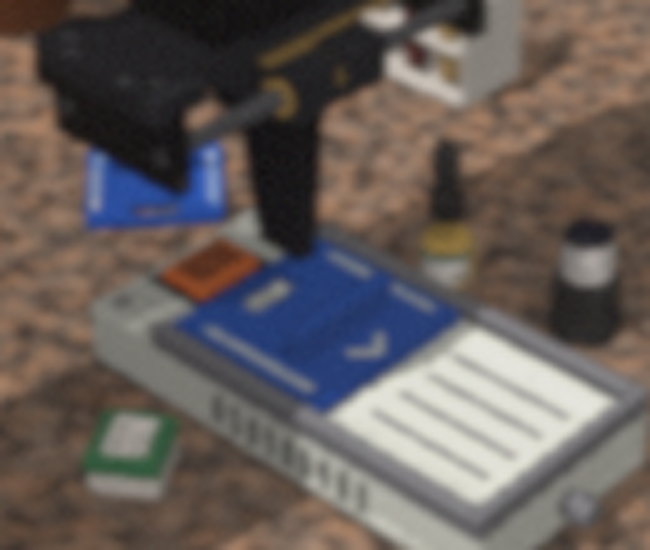

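The tab stays down and the fingers are behind the rib, about 15 mm clear of it. I'll lower to 45 mm (plate top is 40) and then push.

Emit:
play_rows(targets=[{"fingers":1,"xyz":[0,0,0.03],"twist":[0,0,0]},{"fingers":1,"xyz":[0,0,0.06],"twist":[0,0,0]},{"fingers":1,"xyz":[0,0,0.084],"twist":[0,0,0]},{"fingers":1,"xyz":[-0.015,0,0.084],"twist":[0,0,0]},{"fingers":1,"xyz":[-0.03,0,0.084],"twist":[0,0,0]}])

```text
time: 4.6
tcp_pos: [475.4, 242.2, 44.5]
tool_rot: [-179.9, 0.0, 105.5]
contact_force: [0.3, -0.3, 0.6]
opening: 0.005
```

Emit:
play_rows(targets=[{"fingers":1,"xyz":[-0.025,0,0],"twist":[0,0,0]},{"fingers":1,"xyz":[-0.05,0,0],"twist":[0,0,0]},{"fingers":1,"xyz":[-0.075,0,0],"twist":[0,0,0]},{"fingers":1,"xyz":[-0.1,0,0],"twist":[0,0,0]},{"fingers":1,"xyz":[-0.125,0,0],"twist":[0,0,0]}])

```text
time: 5.1
tcp_pos: [485.7, 205.4, 44.7]
tool_rot: [-179.9, 0.0, 105.5]
contact_force: [-0.6, 2.3, 0.9]
opening: 0.004
```

```bash
python3 - <<'E'
from h import *
from bench import arm
s=arm.get_state();print(s['time'],s['tcp_pos'],s['tool_rot'],s['contact_force'],s['opening'])
im=[]
for n,(x,y) in(("scene",(190,130)),("side",(180,160))):
    a=arm.snapshot(n)[:,:,::-1];im.append(cv2.resize(a[y:y+110,x:x+130],None,fx=3,fy=3,interpolation=cv2.INTER_CUBIC))
cv2.imwrite("pics/5.png",np.hstack(im))
E
```

```text
5.1 [485.68314566 205.41730611  44.73019811] [-1.79946445e+02  2.83916186e-02  1.05496194e+02] [-0.57154834  2.3492681   0.89198233] 0.0040678612716592705
```

View pics/5.png

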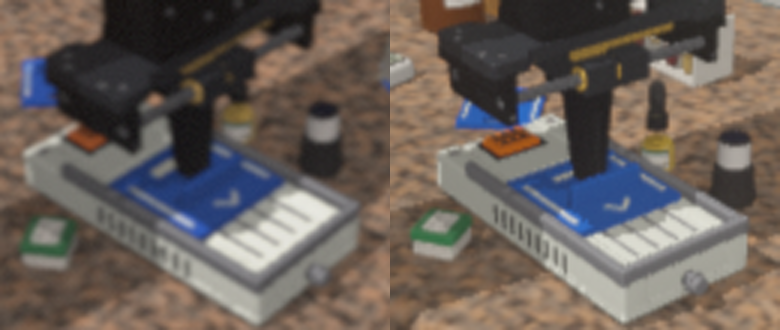

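The cover is sliding square in the guides at about 2.3 N, and the tab is still down. I'll keep pushing.

Emit:
play_rows(targets=[{"fingers":1,"xyz":[-0.03,0,0],"twist":[0,0,0]},{"fingers":1,"xyz":[-0.06,0,0],"twist":[0,0,0]},{"fingers":1,"xyz":[-0.09,0,0],"twist":[0,0,0]},{"fingers":1,"xyz":[-0.12,0,0],"twist":[0,0,0]},{"fingers":1,"xyz":[-0.14,0,0],"twist":[0,0,0]}])

```text
time: 5.7
tcp_pos: [497.2, 163.7, 44.7]
tool_rot: [-179.9, 0.0, 105.4]
contact_force: [0.1, 1.1, 0.5]
opening: 0.006
```

Emit:
play_rows(targets=[{"fingers":1,"xyz":[-0.01,0,0],"twist":[0,0,0]},{"fingers":1,"xyz":[-0.02,0,0],"twist":[0,0,0]},{"fingers":1,"xyz":[-0.03,0,0],"twist":[0,0,0]},{"fingers":1,"xyz":[-0.03,0,0],"twist":[0,0,0]},{"fingers":1,"xyz":[-0.03,0,0],"twist":[0,0,0]}])

```text
time: 6.2
tcp_pos: [499.0, 156.6, 44.9]
tool_rot: [-179.9, -0.1, 105.4]
contact_force: [-5.0, 15.1, 4.2]
opening: 0.004
```

There is 16 N of resistance, so the cover is at the end stop. I'll back away from the rib, then rise.

Emit:
play_rows(targets=[{"fingers":1,"xyz":[0.02,0,0],"twist":[0,0,0]},{"fingers":1,"xyz":[0.04,0,0],"twist":[0,0,0]},{"fingers":1,"xyz":[0.04,0,-0.02],"twist":[0,0,0]},{"fingers":1,"xyz":[0.04,0,-0.15],"twist":[0,0,0]},{"fingers":1,"xyz":[0.04,0,-0.3],"twist":[0,0,0]}])

```text
time: 6.7
tcp_pos: [495.3, 167.8, 135.3]
tool_rot: [-179.7, -0.1, 105.4]
contact_force: [-0.2, 1.0, -0.3]
opening: 0.001
```

Emit:
play_rows(targets=[{"fingers":1,"xyz":[0.1,0,-0.15],"twist":[0,0,0]},{"fingers":1,"xyz":[0.2,0,-0.2],"twist":[0,0,0]},{"fingers":1,"xyz":[0.35,0,-0.2],"twist":[0,0,0]},{"fingers":1,"xyz":[0.5,0,-0.2],"twist":[0,0,0]},{"fingers":1,"xyz":[0.5,0,-0.2],"twist":[0,0,0]}])

```text
time: 7.2
tcp_pos: [454.3, 315.9, 196.0]
tool_rot: [-179.8, -0.1, 105.7]
contact_force: [0.2, -0.5, -0.3]
opening: 0.001
```

```bash
python3 - <<'E'
from h import *
from bench import arm
s=arm.get_state();print(s['time'],s['tcp_pos'],s['contact_force'],np.abs(s['qvel']).max())
im=[]
for n,(x,y) in(("scene",(190,130)),("side",(180,160))):
    a=arm.snapshot(n)[:,:,::-1].copy();cv2.imwrite(f"pics/{n}6.png",a);im.append(cv2.resize(a[y:y+110,x:x+130],None,fx=3,fy=3,interpolation=cv2.INTER_CUBIC))
    c=arm.calibration(n);h=cv2.cvtColor(a,cv2.COLOR_BGR2HSV)
    m=cv2.inRange(h,(105,150,80),(125,255,255));k,l,st,ce=cv2.connectedComponentsWithStats(m)
    for i in range(1,k):
        if st[i,4]>150:
            P=onz(c,ce[i],40);d=P[:2]-[484,211];print(n,st[i],P.round(1),d@[.267,-.964],d@[.964,.267])
cv2.imwrite("pics/6.png",np.hstack(im))
E
```

```text
7.2 [454.2527563  315.93418186 196.03709488] [ 0.16950883 -0.49136233 -0.2792055 ] 4.451059425294118
scene [198 150  26  15 270] [463.2 362.   40. ] -151.10599344065386 20.275711513081724
scene [246 184  56  36 732] [500.2 152.8  40. ] 60.44366455948834 0.07959590578326868
side [203 190  25  13 232] [465.9 346.1  40. ] -135.10545130832725 18.65348517233323
side [234 219  57  29 642] [502.  155.8  40. ] 58.05854812920201 2.586241681919857
```

View pics/6.png

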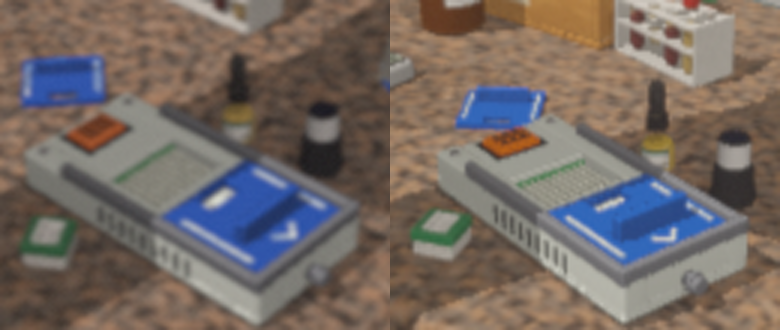

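The filter opening is fully uncovered and the cover lies flat against the stop at unit x of about 59 mm. The tab is still down, the neighbours have not moved, and the robot is clear. I'm handing in.

```bash
python3 - <<'E'
from bench import arm
print(arm.close_job())
E
```

```text
the job is handed in; nothing more can be done
None
```

The filter unit is open and the job is handed in, at about 7.3 s of the 32 s allowed; no verdict was reported.

- **Tab:** I pressed it with closed fingers until it bottomed out at about 21 N with the fingertips at z = 38.1 mm, against the 38 mm given. In the last pictures it is still down.
- **Cover:** I pushed it by its rib at about 2 N until it met the end stop at 16 N, then backed off and rose clear. The last pictures put it at x ≈ 60 mm (scene camera) and 58 mm (side camera), with y ≈ 0 and 2.6 mm. It needs x above 46 mm and y within ±8 mm. It lies flat by eye, with the whole opening visible.
- **Neighbours:** the eyepiece, dropper bottle and cover-glass box look unmoved by eye; I did not re-measure them. The contact force was near zero at the end.

Some readings did not agree:
- **Fingertip position:** at the end stop it came out about 4 mm short of what I expected from nominal finger size and unit position. The pictures and the stop force still place the cover against the stop.
- **Force while pressing:** it read near zero while the tab moved, where about 4 N was expected. The pictures and the hard stop confirmed the press.

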